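# Set a probe rod to the index fin on a bench alignment slide

### The job

First push the steel probe rod by its round head fully home into its carriage, until the head rests against the block. Then turn the handwheel until the rod's pointed tip is in line with the narrow index fin (not the wide stop block), within the width of the fin, and leave it there at rest. Leave the jar, the screwdriver and the beaker where they are.

Things in the scene. Friction and masses are not known exactly. Their poses are not given: they have to be found in the camera images.
- slide: Alignment slide: grey base plate fixed to the bench, x -110..125, y -93..177, 12 mm thick. Origin on the bench surface under the middle of the carriage's travel; x points along the probe rod towards the scale rail, y across towards the handwheel, z up. The scale rail, 22 by 110 mm, top at z = 45 mm, lies at x 104..126 mm.
- carriage: The grey carriage that holds the rod: a block 80 (x) by 44 (y) mm, guided along the slide's y, top of its two cheeks at z = 68 mm. Origin on the bench surface under its middle, axes as the slide's. Only the handwheel moves it.
- rod_head (a point): Centre of the rear (-x) face of the rod's head, at z = 60 mm. The head is a steel disc 22 mm in diameter and 10 mm thick at the robot-side end of the rod, standing behind the carriage. Rod home: this point is 50 mm behind (-x of) the carriage's middle and the head's front touches the carriage's rear face. The rod cannot be lifted out.
- rod_tip (a point): The pointed tip of the steel rod (shaft 12 mm, thinner towards the front), at z = 60 mm, 152 mm ahead (+x) of rod_head. It moves with the carriage along y; when home it stands 4 mm short of the fin's near face.
- rod (a joint): Slide of the rod in the carriage along the slide's +x, m: 0 fully drawn back, 0.040 home against a hard stop. A spring plunger in the carriage's side (its round button stands out on the -y cheek) rides over the rod's shoulder on the way and drops into a groove at home; pushing takes about 2 to 5 N.
- handwheel (a joint): Turn of the handwheel about the vertical, rad, positive counter-clockwise from above, range -6.2..6.2. Self-holding: it stays where it is left. Each rad counter-clockwise moves the carriage and rod 6 mm towards the slide's +y (clockwise: -y). Turning by the peg takes about 5 N.
- wheel_center (a point): Centre of the handwheel's upper face, on its axis (z = 50 mm). The wheel is a black disc 90 mm in diameter, 10 mm thick, with a steel hub cap 20 mm wide and 6 mm high in the middle. It does not move.
- peg_top (a point): Top of the steel finger peg (16 mm in diameter, standing 30 mm above the wheel's face, top at z = 80 mm) which stands upright 34 mm from the wheel's axis and goes round with it; it can be pushed round from behind or held loosely and led round.
- index: The index fin: a dark steel upright fin 5 mm wide (y), 18 mm long (x), 26 mm high on a foot 14 mm wide and 6 mm high, fixed on the scale rail. Origin at the middle of its underside (z = 45 mm), axes as the slide's. It may stand on either side of the tip.
- stop: The stop block: a plain dark steel block 16 mm wide (y), 18 mm long, 26 mm high, fixed on the rail on the other side of the tip. Not the mark. Origin at the middle of its underside.
- jar: Small amber glass jar with a white cap, 48 mm in diameter, 62 mm high, standing. Origin at the centre of its underside. Bystander.
- screwdriver: Screwdriver 170 mm long lying on the bench along its x axis, origin at its underside's middle. Bystander.
- beaker: Clear plastic beaker, 60 mm wide at the rim, 75 mm high, standing. Origin at the centre of its underside. Bystander.

How it is judged:
By the outcome, as a careful person would: the job done as asked, in the order asked, and still so for the second after the job is handed in, with the robot touching nothing.
It also fails if it takes over 72 s, if anything falls off the work surface, if the arm or the gripper's body presses on something with over 40 N, if the wrist force passes 120 N, or if a joint passes its speed limit or range.

### The arm

A 6-joint arm with a two-finger parallel gripper is mounted at the origin on the work surface. World frame = base frame: x ahead of the robot, y to its left, z up, the work surface at z = 0. Lengths are in m, angles in degrees, forces in N, time in s.
With the tool pointing down it reaches from about 0.325 to 0.775 m from the base axis. Payload 5.5 kg.
Tool frame: the origin (TCP) lies on the front face of the gripper's body, between the roots of the fingers; the fingertips stand nose_length ahead of it and the grasp point (between the pads) lies 54 mm ahead of it (nose_length is the distance from the TCP to the fingertips, in m); z points along the fingers, y is the line along which they close (so a half turn about z gives the same grasp; the last joint's range is limited). The gripper opens to 85 mm and grips with 20 to 120 N. Pads are 22 mm wide; open, the fingers measure 114 mm over their backs; the gripper's body (76 mm by 85 mm) begins 54 mm behind the grasp point. The pads swing forward as they close: fully open they stand 13 mm farther back than shut.
Start: joints at [70.835, 5.22, 70.514, -0, 104.267, -3.249], TCP at [0.165, 0.577, 0.304] pointing down, gripper open.
Joint ranges: [-164.24, 164.24], [-49.07, 125.15], [9.68, 141.18], [-86.29, 266.29], [3.28, 154.24], [-151.56, 151.56]. Speed limits (degrees/s): [147.25, 147.25, 172.46, 180, 180, 180].

### API

Orientations are given as [roll, pitch, yaw] about the fixed x, y, z axes, in that order (R = Rz(yaw) Ry(pitch) Rx(roll)).
In Python, from bench import * gives the robot as it stands.
- The arm moves only by the shell command python3 -m crank 'ROWS' [OPENING]. ROWS is JSON, a list of rows, each an object with "linear": the shift along the tool's x, y, z in m, a list of three; "spin": the turn about the tool's z in degrees. A call has 1 to 12 rows; each row is the pose to reach, as a shift and turn from the pose commanded when the call began, along the tool's axes at that moment; what a row does not reach only later rows make up. A row lasts 1/10 s, in which the tool goes at most 50 mm and 8.59 degrees, less where a joint would pass 70% of its speed; a pose out of reach is approached as far as the arm can. A call with a gripper value outside its range is refused whole. OPENING is the finger opening in m, from 0 to 0.0854, set as the call begins (- or left out, the last holds). The fingers move at their own pace and stop on an object; the grip force is fixed at half the most. Time passes only in rows, so rows that repeat a pose let the fingers close. It gives the time, the measured TCP pose, the force, the opening and the grip force at its end, in the units of the state.
- get_state(): the state, without advancing time (a new reading comes with each control period).
- camera(name): name is "side" or "top"; returns a dict with "img" (480x640x3 uint8, blue, green, red), "depth" (480x640 float32, m along the optical axis (not along the pixel's ray), 0 where there is no reading), "intrinsics" (3x3 intrinsics, pixels), "R" (3x3) and "t" (3): a world point X has camera coordinates R X + t. Camera axes: x right, y down, z forward; pixel columns grow to the right and rows downward; lengths in m; the calibration is good to about 2 mm. A picture is of the moment at which its call begins.
- job_done(): hands the job in; it is judged then, once.
Trained networks look in the newest picture that a camera, given by its name, has taken for a name from the list of things; names that differ only in an ending like _2 or _b are one class to them, and where a whole thing is asked for, a point or a joint stands for the part that bears it (a point fixed in the world has none). Each returns a list of dicts, best first, with "score" (0 to 1); they miss things now and then, are a little off and sometimes report something else, mostly with a low value. They report only what shows in the picture. A call takes as long as a camera call.
- recognise(camera, thing): "point" ([x, y, z] in m, in the coordinates of the camera as it stood for that picture, good to about 4 mm: the middle of the surface that is visible of it).
The state is a dict: "t": time; "joints": joint angles; "joint_velocities": joint speeds; "effort": joint torques, N m; "tool_pos": TCP position; "tool_rot": TCP orientation; "wrist_force": force on the tool from outside, world axes, zero at the start; "wrist_torque": the same for the moment, N m; "opening": opening from 0.0 (shut) to 1.0 (fully open); "finger_force": force on a finger pad.
Only numpy, scipy, OpenCV 4.12 (cv2) and the standard library are available. Lean on these libraries where they do the work, as an engineer would, in place of code of your own. Each camera call takes 0.05 s, during which the arm holds its last target. There are 200 camera calls.

## Working session

There is one attempt and no reset: what is moved stays moved. The work goes in short steps, Python scripts to look and compute and a shell command to move; the robot and the scene stay as the last step left them, time stands still between calls to the robot, and variables do not carry over. Pictures are saved under pics/ and viewed, at most 10 in all, crops included, and the job is handed in when it is done.

```bash
mkdir -p pics; cat > h.py <<'E'
from bench import *
import numpy as np, cv2
def world(c,p): return c["R"].T@(np.array(p)-c["t"])
def px(c,X):
    q=c["intrinsics"]@(c["R"]@np.array(X)+c["t"]); return q[:2]/q[2]
def back(c,u,v,z):
    # intersect pixel ray with plane z
    d=c["R"].T@np.linalg.solve(c["intrinsics"],[u,v,1.]); o=-c["R"].T@c["t"]
    return o+d*(z-o[2])/d[2]
E
python3 - <<'E'
from h import *
s=get_state();print({k:np.round(v,3).tolist() for k,v in s.items()})
try: print(nose_length)
except Exception as e: print(e)
for n in("top","side"):
    c=camera(n); cv2.imwrite(f"pics/{n}0.png",c["img"])
    print(n,"cam at",-c["R"].T@c["t"],c["R"][2])
    for t in("slide","carriage","rod_head","rod_tip","wheel_center","peg_top","handwheel","index","stop","jar","screwdriver","beaker"):
        try:
            r=recognise(n,t)
            for d in r[:2]: print(t,round(d["score"],2),np.round(world(c,d["point"]),3),np.round(px(c,world(c,d["point"]))))
            if not r: print(t,"none")
        except Exception as e: print(t,e)
E
```

```text
{'t': 0.0, 'joints': [70.834, 5.263, 70.583, -0.001, 104.267, -3.249], 'joint_velocities': [0.07, 0.003, 0.031, 0.092, 0.006, 0.003], 'effort': [0.003, -45.873, -41.804, 0.0, 0.011, 0.0], 'tool_pos': [0.165, 0.577, 0.303], 'tool_rot': [-179.887, -0.005, 164.082], 'wrist_force': [0.198, 1.108, -0.62], 'wrist_torque': [0.008, 0.037, 0.04], 'finger_force': 0.0, 'opening': 1.002}
0.0726
top cam at [ 0.52179749 -0.02355545  1.23382103] [ 0.06708496  0.00401022 -0.99773921]
slide 0.87 [0.598 0.086 0.01 ] [262. 251.]
slide 0.33 [0.573 0.166 0.052] [220. 264.]
carriage 0.74 [0.592 0.045 0.068] [281. 252.]
rod_head 0.91 [0.572 0.045 0.059] [281. 262.]
rod_head 0.55 [0.569 0.166 0.05 ] [220. 266.]
rod_tip 0.74 [0.567 0.045 0.062] [281. 265.]
wheel_center 0.77 [0.6   0.085 0.016] [263. 250.]
peg_top 0.58 [0.572 0.17  0.05 ] [219. 264.]
handwheel 0.71 [0.568 0.166 0.052] [220. 266.]
index 0.43 [0.71  0.035 0.053] [285. 193.]
stop 0.4 [0.707 0.082 0.07 ] [260. 194.]
jar 0.65 [ 0.694 -0.125  0.064] [366. 197.]
screwdriver 0.58 [ 0.553 -0.259  0.018] [433. 268.]
beaker 0.84 [0.488 0.303 0.035] [154. 308.]
side cam at [0.4707969  0.62816558 0.70695497] [ 0.13754601 -0.71880002 -0.6814746 ]
slide 0.83 [0.59 0.12 0.01] [295. 340.]
carriage 0.92 [0.591 0.064 0.065] [302. 288.]
rod_head 0.65 [0.554 0.051 0.063] [328. 286.]
rod_tip 0.69 [0.552 0.043 0.062] [330. 283.]
wheel_center 0.58 [0.59  0.123 0.008] [294. 342.]
peg_top 0.69 [0.57  0.17  0.054] [300. 351.]
handwheel 0.8 [0.567 0.173 0.049] [303. 356.]
handwheel 0.36 [0.59  0.065 0.063] [302. 289.]
index 0.7 [0.71  0.039 0.053] [232. 269.]
index 0.26 [0.554 0.05  0.063] [328. 285.]
stop 0.49 [0.705 0.095 0.066] [223. 290.]
jar 0.97 [ 0.689 -0.11   0.042] [269. 216.]
screwdriver 0.76 [ 0.551 -0.254  0.018] [357. 188.]
beaker 0.64 [0.481 0.281 0.044] [352. 442.]
```

```bash
python3 - <<'E'
import cv2
a=cv2.imread("pics/top0.png")[150:350,140:400]; cv2.imwrite("pics/top0c.png",cv2.resize(a,(780,600),interpolation=cv2.INTER_CUBIC))
b=cv2.imread("pics/side0.png")[230:430,180:440]; cv2.imwrite("pics/side0c.png",cv2.resize(b,(780,600),interpolation=cv2.INTER_CUBIC))
E
```

```text
(no output)
```

View pics/top0c.png

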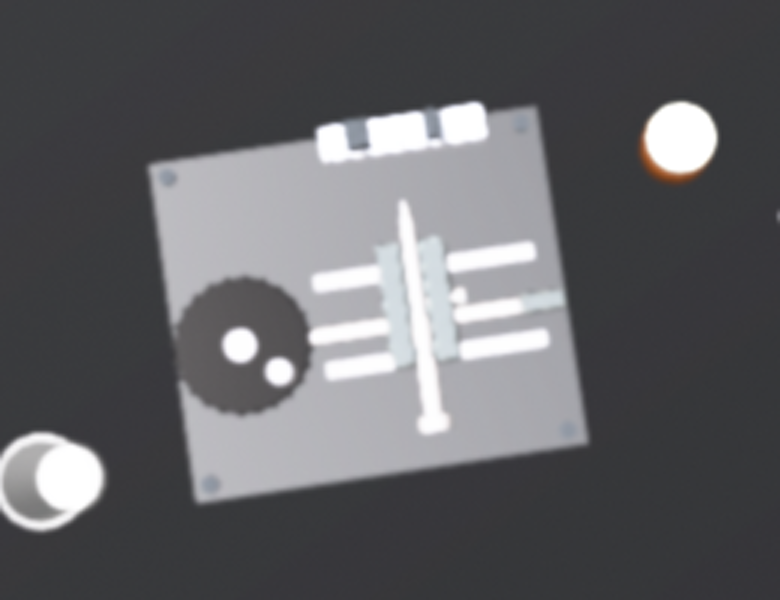

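View pics/side0c.png

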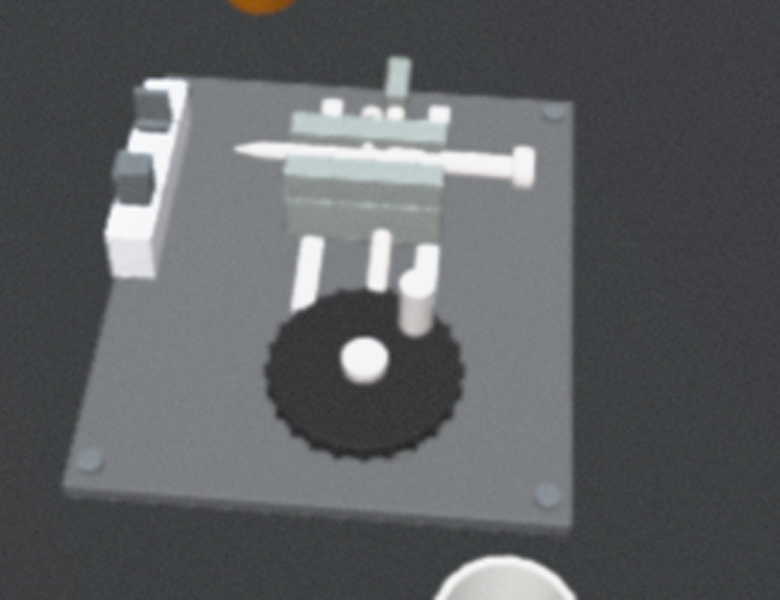

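The top crop shows hub (240,345), peg (280,372), rod head (433,423), tip (403,203). The wide stop is at (357,135) and the narrow fin at (432,124), to the right of the tip (-y). The wheel therefore has to turn clockwise by several rad.

```bash
cat > geo.py <<'E'
from h import *
C=lambda u,v:(140+u/3-1/3,150+v/3-1/3)
E
python3 - <<'E'
from geo import *
c=camera("top")
cor=[(150,163),(538,107),(588,443),(197,502)]; S=np.array([(125,177),(125,-93),(-110,-93),(-110,177)])/1e3
P=np.array([back(c,*C(*p),.012)[:2] for p in cor])
a=S-S.mean(0);b=P-P.mean(0)
U,_,Vt=np.linalg.svd(a.T@b);R=(U@Vt).T; o=P.mean(0)-R@S.mean(0)
yaw=np.degrees(np.arctan2(R[1,0],R[0,0])); print("yaw",yaw,"o",o,"res",np.round((S@R.T+o-P)*1e3,1).tolist())
for n,p,z in [("hub",(240,345),.056),("peg",(280,372),.08),("head",(433,425),.071),("tip",(403,201),.060),("stop",(357,135),.071),("fin",(432,124),.071),("beakerrim",(40,481),.075)]:
    w=back(c,*C(*p),z)[:2]; print(n,np.round(w,4),"slide mm",np.round(R.T@(w-o)*1e3,1))
s=cv2.imread("pics/side0.png"); cs=camera("side")
for n,p,z in [("hub",(364,358),.056),("peg",(416,281),.08),("headrear",(533,168),.06),("tip",(236,149),.060)]:
    w=back(cs,180+p[0]/3-1/3,230+p[1]/3-1/3,z)[:2]; print(n,np.round(w,4),"slide mm",np.round(R.T@(w-o)*1e3,1))
np.savez("slide.npz",R=R,o=o)
E
```

```text
yaw 6.80552348893921 o [0.59649784 0.04304006] res [[0.4, 0.5], [1.5, -0.5], [-1.1, -1.1], [-0.8, 1.1]]
hub [0.5708 0.1665] slide mm [-10.9 125.6]
peg [0.5517 0.1372] slide mm [-33.3  98.8]
head [0.5149 0.0403] slide mm [-81.3   6.9]
tip [0.6622 0.0569] slide mm [66.9  6. ]
stop [0.7051 0.0852] slide mm [112.8  29. ]
fin [0.7109 0.036 ] slide mm [112.8 -20.5]
beakerrim [0.4862 0.2937] slide mm [-79.8 261.9]
hub [0.5701 0.1676] slide mm [-11.4 126.8]
peg [0.5522 0.1374] slide mm [-32.8  99. ]
headrear [0.5105 0.038 ] slide mm [-86.    5.2]
tip [0.6613 0.0576] slide mm [66.1  6.7]
```

```bash
cat > plan.py <<'E'
from geo import *
import sys
from scipy.spatial.transform import Rotation as Ro
d=np.load("slide.npz");R,o=d["R"],d["o"]
def go(sx,sy,z,yaw_slide):
    "shift in tool axes and spin to reach slide (mm) point, TCP z m, tool-x direction in slide deg"
    s=get_state();T=Ro.from_euler("xyz",s["tool_rot"],degrees=True).as_matrix()
    w=np.r_[R@np.array([sx,sy])/1e3+o,z]; y=np.degrees(np.arctan2(R[1,0],R[0,0]))
    sp=-((yaw_slide+y-s["tool_rot"][2]+180)%360-180)
    print("target",np.round(w,4),"linear",np.round(T.T@(w-s["tool_pos"]),4),"spin",round(sp,2),"j6",s["joints"][5])
def st():
    s=get_state();p=R.T@(s["tool_pos"][:2]-o)*1e3
    print("t",s["t"],"slide",np.round(p,1),"z",round(s["tool_pos"][2],4),"F slide",np.round(R.T@s["wrist_force"][:2],1),round(s["wrist_force"][2],1),"yaw",s["tool_rot"][2])
E
python3 -c "
from plan import *
st(); go(-125,5.8,0.2,180)"
```

```text
t 1.4 slide [-365.6  581.4] z 0.3039 F slide [ 0.3 -0.8] 0.9 yaw 164.083970695464
target [0.4717 0.034  0.2   ] linear [-0.4443 -0.438   0.1039] spin -22.72 j6 -3.2495310350341
```

```bash
python3 -m crank '[{"linear":[-0.037,-0.0365,0],"spin":-2},{"linear":[-0.074,-0.073,0],"spin":-4},{"linear":[-0.111,-0.1095,0.01],"spin":-6},{"linear":[-0.148,-0.146,0.02],"spin":-8},{"linear":[-0.185,-0.1825,0.03],"spin":-10},{"linear":[-0.222,-0.219,0.04],"spin":-12},{"linear":[-0.259,-0.2555,0.05],"spin":-14},{"linear":[-0.296,-0.292,0.06],"spin":-16},{"linear":[-0.333,-0.3285,0.07],"spin":-18},{"linear":[-0.37,-0.365,0.08],"spin":-20},{"linear":[-0.407,-0.4015,0.09],"spin":-22},{"linear":[-0.444,-0.438,0.104],"spin":-22.7}]' 0
python3 -c "
from plan import *
st(); go(-125,5.8,0.118,180)"
```

```text
t: 2.6
tool_pos: [0.4559, 0.0608, 0.2082]
tool_rot: [180.0, 0.1, -173.2]
wrist_force: [1.7, 0.6, -0.9]
opening: 0.002
finger_force: 0.0
t 2.6 slide [-137.5   34.3] z 0.2082 F slide [1.8 0.4] -0.9 yaw -173.164316424463
target [0.4717 0.034  0.118 ] linear [-0.0123 -0.0285  0.0902] spin 0.03 j6 -93.48291215363942
```

```bash
python3 -m crank '[{"linear":[0,0,0],"spin":0},{"linear":[0,0,0],"spin":0}]' >/dev/null
python3 -c "
from plan import *
st(); go(-125,5.8,0.118,180)"
```

```text
t 2.8 slide [-138.1   35.4] z 0.2074 F slide [-0.2  1.2] 1.0 yaw -173.3894199439262
target [0.4717 0.034  0.118 ] linear [-0.0133 -0.0296  0.0894] spin -0.19 j6 -93.13117931862553
```

```bash
python3 -m crank '[{"linear":[-0.0133,-0.0296,0.02],"spin":-0.2},{"linear":[-0.0133,-0.0296,0.05],"spin":-0.2},{"linear":[-0.0133,-0.0296,0.08],"spin":-0.2},{"linear":[-0.0133,-0.0296,0.0894],"spin":-0.2},{"linear":[-0.0133,-0.0296,0.0894],"spin":-0.2}]' >/dev/null
python3 - <<'E'
from plan import *
st()
c=camera("side"); a=c["img"][200:400,240:500]; cv2.imwrite("pics/s1.png",cv2.resize(a,(780,600),interpolation=cv2.INTER_CUBIC))
E
```

```text
t 3.3 slide [-125.5    8.1] z 0.1175 F slide [-0.6 -0.3] 0.6 yaw -172.90702841331077
```

View pics/s1.png

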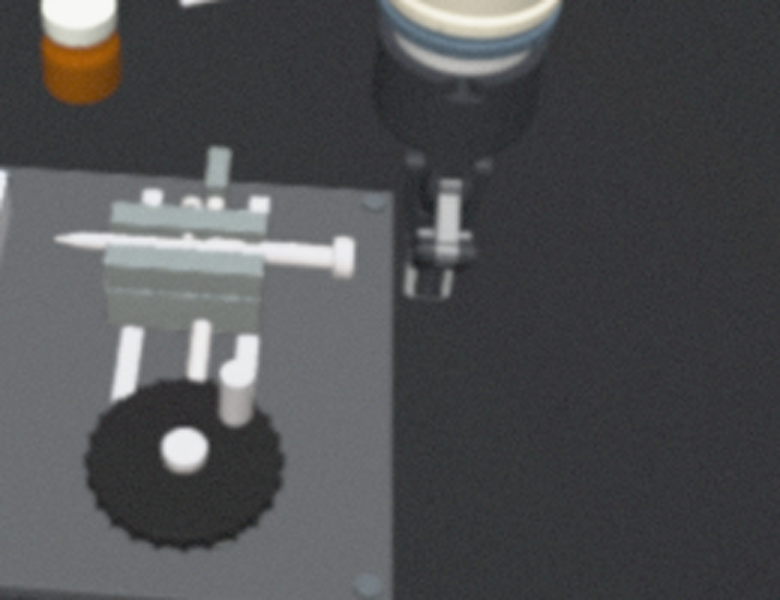

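```bash
python3 -m crank '[{"linear":[-0.01,-0.0023,0],"spin":0},{"linear":[-0.022,-0.0023,0],"spin":0},{"linear":[-0.022,-0.0023,0],"spin":0},{"linear":[-0.022,-0.0023,0],"spin":0}]' 
python3 - <<'E'
from plan import *
st(); go(-65,6,0.118,180)
c=camera("side"); 
for z in(.045,.118):
  w=np.r_[R@np.array([-103.5,6])/1e3+o,z]; print(px(c,w))
a=c["img"][230:350,270:426]; cv2.imwrite("pics/s2.png",cv2.resize(a,(780,600),interpolation=cv2.INTER_CUBIC))
E
```

```text
t: 3.75
tool_pos: [0.4947, 0.0355, 0.1196]
tool_rot: [-180.0, 0.1, -173.0]
wrist_force: [0.2, -0.6, 0.4]
opening: 0.003
finger_force: 0.0
t 3.75 slide [-102.     4.6] z 0.1196 F slide [ 0.1 -0.6] 0.4 yaw -173.0015205012423
target [0.5312 0.0413 0.118 ] linear [-0.037   0.0013  0.0017] spin 0.19 j6 -96.82669542168537
[368.01129374 293.43882139]
[372.13736811 260.10181728]
```

View pics/s2.png

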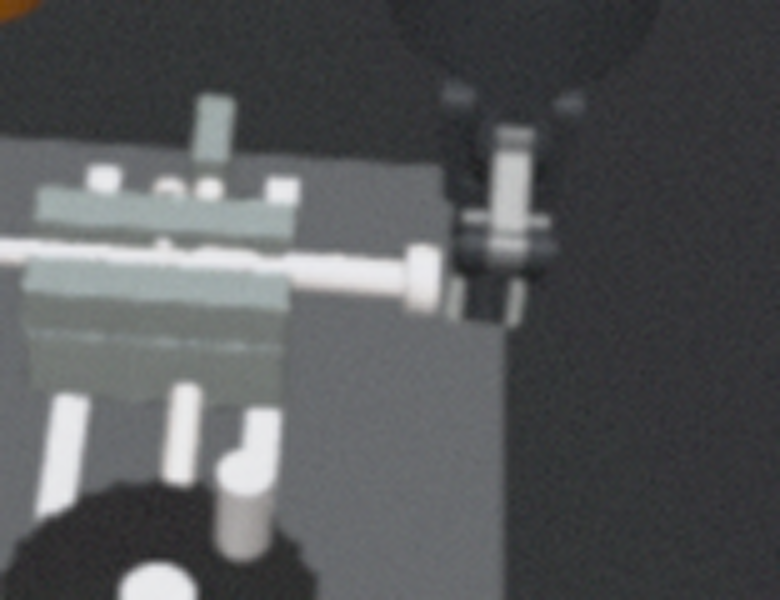

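The closed fingertips (485,322) sit just behind the rod head (423,275), with a gap of a few mm. I'm pushing now.

```bash
python3 -m crank '[{"linear":[-0.005,0.001,0.001],"spin":0},{"linear":[-0.01,0.001,0.001],"spin":0},{"linear":[-0.015,0.001,0.001],"spin":0},{"linear":[-0.02,0.001,0.001],"spin":0},{"linear":[-0.025,0.001,0.001],"spin":0},{"linear":[-0.03,0.001,0.001],"spin":0},{"linear":[-0.033,0.001,0.001],"spin":0},{"linear":[-0.033,0.001,0.001],"spin":0}]' >/dev/null
python3 -c "
from plan import *
st()"
```

```text
t 4.6 slide [-69.    5.6] z 0.1173 F slide [0.1 0.3] 0.3 yaw -173.01679496386134
```

```bash
python3 -m crank '[{"linear":[-0.002,0,0],"spin":0},{"linear":[-0.004,0,0],"spin":0},{"linear":[-0.006,0,0],"spin":0}]' |grep force; python3 -c "
from plan import *
st()"
python3 -m crank '[{"linear":[-0.001,0,0],"spin":0},{"linear":[-0.002,0,0],"spin":0}]' |grep force
python3 - <<'E'
from plan import *
st()
c=camera("side"); 
a=c["img"][230:350,240:396]; cv2.imwrite("pics/s3.png",cv2.resize(a,(780,600),interpolation=cv2.INTER_CUBIC))
E
```

```text
wrist_force: [-2.6, 0.1, 0.9]
finger_force: 0.8
t 4.9 slide [-63.7   5.6] z 0.1173 F slide [-2.5  0.4] 0.9 yaw -173.022559789483
wrist_force: [-13.0, -1.3, 5.9]
finger_force: 6.4
t 5.1 slide [-63.2   5.6] z 0.1172 F slide [-13.    0.3] 5.9 yaw -173.0195061215467
```

View pics/s3.png

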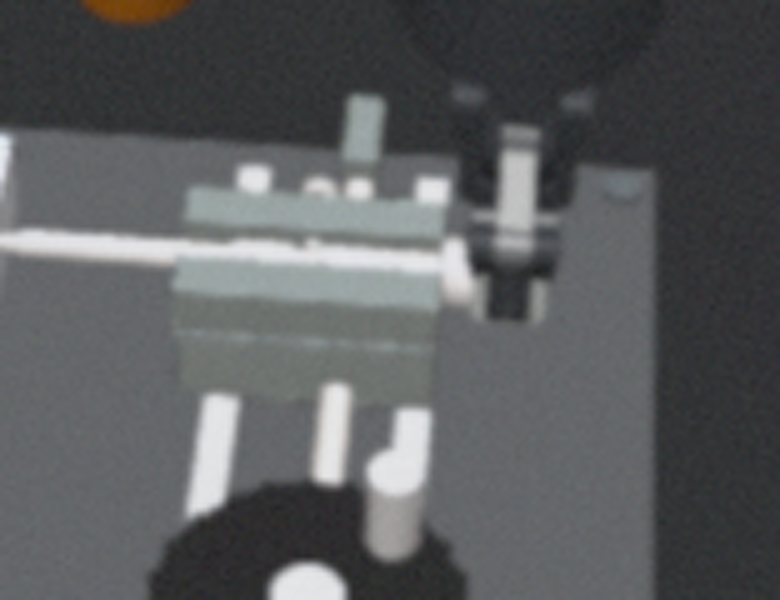

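The head is against the block, and the force jumped to 13 N at the expected place. One firmer nudge, then I retreat and rise.

```bash
python3 -m crank '[{"linear":[-0.001,0,0],"spin":0},{"linear":[-0.0015,0,0],"spin":0}]' |grep force
python3 -c "
from plan import *
st()"
python3 -m crank '[{"linear":[0.01,0,0],"spin":0},{"linear":[0.03,0,0],"spin":0},{"linear":[0.03,0,-0.03],"spin":0},{"linear":[0.03,0,-0.07],"spin":0},{"linear":[0.03,0,-0.07],"spin":0}]' 0.045 >/dev/null
python3 -c "
from plan import *
st(); go(-32.8,99.2,0.18,-128.7); go(-32.8,99.2,0.130,-128.7)"
```

```text
wrist_force: [-18.3, -3.0, 9.0]
finger_force: 9.1
t 5.35 slide [-62.9   5.6] z 0.1171 F slide [-18.5  -0.8] 9.0 yaw -173.02300553660567
t 5.85 slide [-88.    5.4] z 0.1943 F slide [-0.1 -0.3] -0.2 yaw -173.01376527058503
target [0.5522 0.1377 0.18  ] linear [-0.0553  0.0937  0.0148] spin -51.12 j6 -96.5453820871368
target [0.5522 0.1377 0.13  ] linear [-0.0547  0.0937  0.0648] spin -51.12 j6 -96.5453820871368
```

```bash
python3 -m crank '[{"linear":[-0.014,0.0235,0],"spin":-8},{"linear":[-0.0277,0.047,0],"spin":-16},{"linear":[-0.0415,0.07,0],"spin":-24},{"linear":[-0.0553,0.0937,0],"spin":-32},{"linear":[-0.0553,0.0937,0],"spin":-40},{"linear":[-0.0553,0.0937,0.01],"spin":-48},{"linear":[-0.0553,0.0937,0.018],"spin":-51.1},{"linear":[-0.0553,0.0937,0.018],"spin":-51.1},{"linear":[-0.0553,0.0937,0.018],"spin":-51.1}]' 0.045 >/dev/null
python3 - <<'E'
from plan import *
st(); go(-32.8,99.2,0.130,-128.7)
c=camera("side"); t=camera("top")
cv2.imwrite("pics/s4.png",np.hstack([cv2.resize(c["img"][250:400,230:360],(390,450),interpolation=cv2.INTER_CUBIC),cv2.resize(t["img"][170:320,180:310],(390,450),interpolation=cv2.INTER_CUBIC)]))
E
```

```text
t 6.75 slide [-35.1  99.5] z 0.1695 F slide [0.2 0.4] -1.6 yaw -122.01283488530618
target [0.5522 0.1377 0.13  ] linear [-0.0012 -0.002   0.0395] spin -0.12 j6 -137.37288072309323
```

View pics/s4.png

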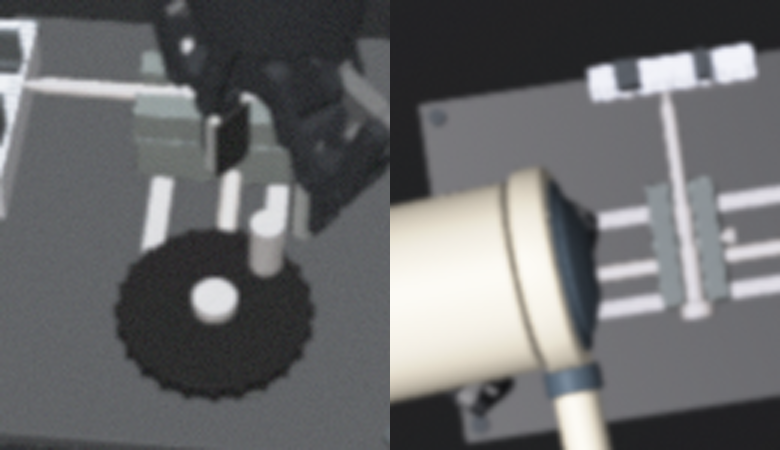

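The rod is home in the top view and the fingers straddle the peg from above. I'm descending now.

```bash
python3 -m crank '[{"linear":[-0.0012,-0.002,0.015],"spin":0},{"linear":[-0.0012,-0.002,0.03],"spin":0},{"linear":[-0.0012,-0.002,0.0405],"spin":0},{"linear":[-0.0012,-0.002,0.0405],"spin":0}]' |grep force
python3 -m crank '[{"linear":[0,0,0],"spin":0},{"linear":[0,0,0],"spin":0},{"linear":[0,0,0],"spin":0},{"linear":[0,0,0],"spin":0}]' 0.020
python3 - <<'E'
from plan import *
st(); go(-32.8,99.2,0.130,-128.7)
c=camera("side")
cv2.imwrite("pics/s5.png",cv2.resize(c["img"][250:400,230:390],(640,600),interpolation=cv2.INTER_CUBIC))
E
```

```text
wrist_force: [0.1, 0.2, -0.4]
finger_force: 0.0
t: 7.65
tool_pos: [0.552, 0.1378, 0.1294]
tool_rot: [180.0, 0.0, -121.9]
wrist_force: [-3.0, 0.0, 0.3]
opening: 0.231
finger_force: 1.1
t 7.65 slide [-33.   99.3] z 0.1294 F slide [-3.   0.4] 0.3 yaw -121.9057746726045
target [0.5522 0.1377 0.13  ] linear [ 0.     -0.0002 -0.0006] spin -0.01 j6 -137.51557167316247
```

View pics/s5.png

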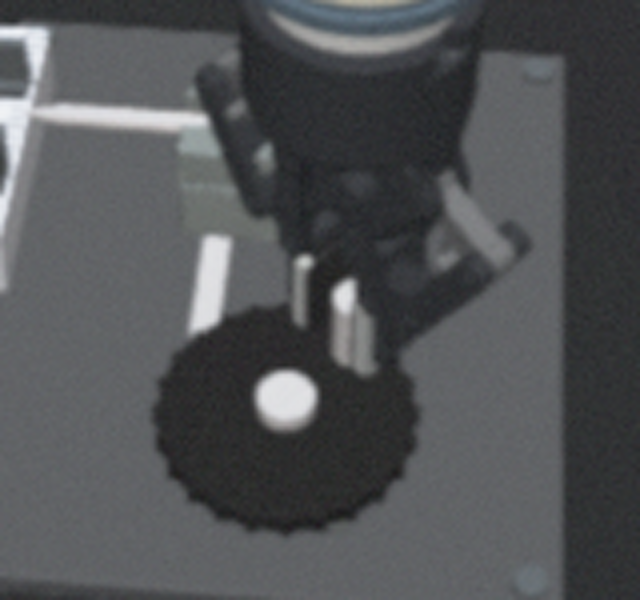

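The peg sits between the pads, touching the leading one. I'm leading it clockwise by 88°.

```bash
python3 -m crank '[{"linear":[-0.0003,0.0047,0],"spin":8},{"linear":[-0.0013,0.0094,0],"spin":16},{"linear":[-0.0029,0.0138,0],"spin":24},{"linear":[-0.0052,0.018,0],"spin":32},{"linear":[-0.008,0.0219,0],"spin":40},{"linear":[-0.0113,0.0253,0],"spin":48},{"linear":[-0.015,0.0282,0],"spin":56},{"linear":[-0.0191,0.0306,0],"spin":64},{"linear":[-0.0235,0.0323,0],"spin":72},{"linear":[-0.0281,0.0335,0],"spin":80},{"linear":[-0.0328,0.034,0],"spin":88},{"linear":[-0.0328,0.034,0],"spin":88}]'
cat >> plan.py <<'E'
def chk(cx=-11.4,cy=126.2):
    s=get_state();p=R.T@(s["tool_pos"][:2]-o)*1e3-np.array([cx,cy]); y=np.degrees(np.arctan2(R[1,0],R[0,0]))
    ph=np.degrees(np.arctan2(p[1],p[0])); print("r",np.hypot(*p),"angle",ph,"tool x",s["tool_rot"][2]-y,"j6",s["joints"][5]); st()
E
python3 - <<'E'
from plan import *
chk()
c=camera("side")
print(recognise("side","rod_tip")[:1])
cv2.imwrite("pics/s6.png",cv2.resize(c["img"][250:400,210:370],(640,600),interpolation=cv2.INTER_CUBIC))
E
```

```text
t: 8.9
tool_pos: [0.54, 0.1831, 0.1291]
tool_rot: [-179.9, -0.1, 149.9]
wrist_force: [-3.9, -1.3, 0.8]
opening: 0.233
finger_force: 1.8
r 34.218784509366266 angle 145.07621589979598 tool x 143.0453176521149 j6 -44.5130638986459
t 8.9 slide [-39.5 145.8] z 0.1291 F slide [-4.  -0.8] 0.8 yaw 149.8508411410541
[{'point': [-0.076, 0.0567, 0.8839], 'score': 0.47}]
```

View pics/s6.png

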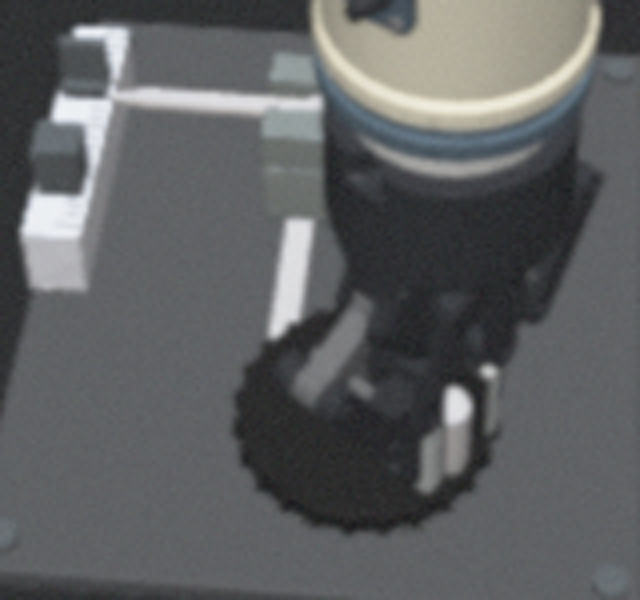

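```bash
python3 -m crank '[{"linear":[-0.0003,0.0057,0],"spin":8},{"linear":[-0.0013,0.0106,0],"spin":16},{"linear":[-0.0029,0.015,0],"spin":24},{"linear":[-0.0052,0.0192,0],"spin":32},{"linear":[-0.008,0.0231,0],"spin":40},{"linear":[-0.0113,0.0265,0],"spin":48},{"linear":[-0.015,0.0294,0],"spin":56},{"linear":[-0.0191,0.0318,0],"spin":64},{"linear":[-0.0235,0.0335,0],"spin":72},{"linear":[-0.0281,0.0347,0],"spin":80},{"linear":[-0.0328,0.0352,0],"spin":88},{"linear":[-0.0328,0.0352,0],"spin":88}]' | grep force
cat > tip.py <<'E'
from plan import *
def prof(c,x,z,n=1,lo=-50,hi=40):
    "mean intensity along slide y (mm) at slide x, height z"
    ys=np.arange(lo,hi,.25); g=cv2.cvtColor(c["img"],cv2.COLOR_BGR2GRAY).astype(np.float32); acc=0
    for xx in np.atleast_1d(x):
        P=np.array([px(c,np.r_[R@np.array([xx,y])/1e3+o,z]) for y in ys],np.float32)
        acc=acc+cv2.remap(g,P[:,:1],P[:,1:],cv2.INTER_CUBIC)[:,0]
    return ys,acc/len(np.atleast_1d(x))
E
python3 - <<'E'
from tip import *
chk()
c=camera("top"); s=camera("side")
cv2.imwrite("pics/s7.png",np.hstack([cv2.resize(s["img"][240:340,200:330],(390,300),interpolation=cv2.INTER_CUBIC),cv2.resize(c["img"][170:270,220:350],(390,300),interpolation=cv2.INTER_CUBIC)]))
E
```

```text
wrist_force: [-0.6, 0.0, -0.6]
finger_force: 0.5
r 34.50922439942374 angle 54.55661554317193 tool x 55.19678139547697 j6 43.43425876145252
t 10.2 slide [  8.6 154.3] z 0.1288 F slide [-0.6  0.1] -0.6 yaw 62.002304884416176
```

View pics/s7.png

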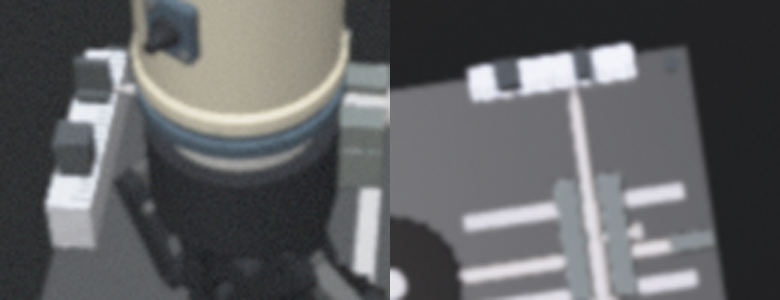

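```bash
cat >> tip.py <<'E'
def cen(ys,g,lo,hi,dark):
    m=(ys>=lo)&(ys<=hi); y=ys[m]; v=-g[m] if dark else g[m]
    b=np.minimum(v[:8].mean(),v[-8:].mean()) if 0 else np.percentile(v,25)
    w=np.clip(v-b-.35*(v.max()-b),0,None); return (w*y).sum()/w.sum()
def report(fl=-32,fh=-12):
    c=camera("top"); k=0
    ys,g=prof(c,np.arange(107,119,1.),.071); f=cen(ys,g,fl,fh,True); print("fin",f, g[(ys>=fl)&(ys<=fh)][::8].astype(int))
    xs=np.arange(52,92,4.); r=[]
    for x in xs:
        ys2,h=prof(c,[x-1,x,x+1],.06); p=ys2[np.argmax(h*((ys2>-35)&(ys2<20)))]; r.append(cen(ys2,h,p-9,p+9,False))
    k=np.polyfit(xs,r,1); print("rod",np.round(r,2),"slope",k[0]); yt=np.polyval(k,98); ym=np.mean(r)
    print("tip y",yt,"mean",ym,"diff fin-tip",f-yt,"fin-mean",f-ym)
E
python3 -c "
from tip import *
report()"
```

```text
fin -21.049612011783925 [241 234 196 136  99  90  93 101 137 199 234]
rod [-11.5  -11.51 -11.34 -11.5  -11.6  -11.43 -11.4  -11.63 -11.58 -11.51] slope -0.0024604798478442915
tip y -11.56990854755549 mean -11.501015111815851 diff fin-tip -9.479703464228434 fin-mean -9.548596899968073
```

The top crop shows the tip at (573,90) and the fin at (583,65). The measured gap is about -9.3 mm, roughly 88° clockwise. I'm turning 80° and then measuring again.

```bash
python3 -m crank '[{"linear":[-0.0003,0.0044,0],"spin":8},{"linear":[-0.0013,0.009,0],"spin":16},{"linear":[-0.0029,0.0134,0],"spin":24},{"linear":[-0.0052,0.0176,0],"spin":32},{"linear":[-0.008,0.0215,0],"spin":40},{"linear":[-0.0113,0.0249,0],"spin":48},{"linear":[-0.015,0.0278,0],"spin":56},{"linear":[-0.0191,0.0302,0],"spin":64},{"linear":[-0.0235,0.0319,0],"spin":72},{"linear":[-0.0281,0.0331,0],"spin":80},{"linear":[-0.0281,0.0331,0],"spin":80},{"linear":[-0.0281,0.0331,0],"spin":80}]' | grep force
python3 - <<'E'
from tip import *
chk(); report()
c=camera("top"); s=camera("side")
# depth-based fin: points above z 0.062 near rail
for n,k in(("top",c),("side",s)):
    v,u=np.mgrid[0:480,0:640]; d=k["depth"]; Q=np.stack([u*d,v*d,d],-1).reshape(-1,3)@np.linalg.inv(k["intrinsics"]).T
    W=(Q-k["t"])@k["R"]; S=np.c_[(W[:,:2]-o)@R*1e3,W[:,2]*1e3]
    for lo,hi in((-35,-8),(10,45)):
        m=(S[:,0]>100)&(S[:,0]<126)&(S[:,1]>lo)&(S[:,1]<hi)&(S[:,2]>63)&(S[:,2]<80)&(d.ravel()>0)
        print(n,m.sum(),S[m].mean(0),S[m].min(0),S[m].max(0))
E
```

```text
wrist_force: [-0.5, 2.8, -1.2]
finger_force: 1.5
r 33.84097667390761 angle -22.556087949554577 tool x -24.41599257870984 j6 119.13383509868777
t 11.55 slide [ 19.9 113.2] z 0.1291 F slide [-0.2  2.9] -1.2 yaw -17.61046908977063
fin -21.049996424686324 [241 234 197 136  99  90  93 101 137 199 235]
rod [-19.26 -19.18 -19.04 -19.26 -19.25 -19.13 -19.23 -19.3  -19.12 -18.99] slope 0.002610658690567379
tip y -19.103484162107417 mean -19.176582605443315 diff fin-tip -1.9465122625789064 fin-mean -1.8734138192430088
top 26 [114.65733255 -20.70030529  71.01509644] [106.35872544 -23.19585875  64.20514226] [123.35803466 -18.22697456  74.73895239]
top 81 [114.43374869  29.31119403  70.35058992] [105.43041779  21.39307445  63.67639315] [123.41494414  37.75160579  75.95823741]
side 72 [113.273678   -18.51677824  68.81652634] [104.31395668 -23.47541258  63.27469328] [122.80171577 -14.90939451  73.27434895]
side 139 [112.65095257  32.48836697  69.88927993] [103.90073497  20.55177376  63.20044039] [122.50498223  40.50157387  73.85891805]
```

```bash
python3 -m crank '[{"linear":[-0.0001,0.0025,0],"spin":4},{"linear":[-0.0003,0.0055,0],"spin":8},{"linear":[-0.0006,0.0085,0],"spin":12.6},{"linear":[-0.0006,0.0085,0],"spin":12.6},{"linear":[-0.0006,0.0085,0],"spin":12.6}]' | grep force
python3 - <<'E'
from tip import *
chk(); report()
E
```

```text
wrist_force: [0.8, 3.8, -1.2]
finger_force: 1.5
r 34.30699890819454 angle -37.6752732006244 tool x -37.146689614013084 j6 131.18002329592292
t 12.2 slide [ 15.8 105.2] z 0.1291 F slide [1.2 3.7] -1.2 yaw -30.341166125073876
fin -21.04430276854615 [241 234 197 137  99  90  93 101 137 199 234]
rod [-20.75 -20.69 -20.77 -20.79 -20.59 -20.72 -20.86 -20.75 -20.65 -20.84] slope -0.0011123989528457599
tip y -20.773246005267886 mean -20.742098834588212 diff fin-tip -0.27105676327826345 fin-mean -0.3022039339579372
```

```bash
python3 -m crank '[{"linear":[0,0,0],"spin":0},{"linear":[0,0,0],"spin":0},{"linear":[0,0,0],"spin":0},{"linear":[0,0,0],"spin":0}]' 0.04 | grep force
python3 -m crank '[{"linear":[0,0,-0.02],"spin":0},{"linear":[0,0,-0.05],"spin":0},{"linear":[0,0,-0.09],"spin":0},{"linear":[0,0,-0.13],"spin":0},{"linear":[-0.05,0,-0.13],"spin":0},{"linear":[-0.1,0,-0.13],"spin":0},{"linear":[-0.14,0,-0.13],"spin":0},{"linear":[-0.14,0,-0.13],"spin":0},{"linear":[-0.14,0,-0.13],"spin":0},{"linear":[-0.14,0,-0.13],"spin":0}]'
python3 - <<'E'
from tip import *
st(); report()
c=camera("top"); s=camera("side")
cv2.imwrite("pics/s8.png",np.hstack([cv2.resize(s["img"][240:340,200:330],(390,300),interpolation=cv2.INTER_CUBIC),cv2.resize(c["img"][170:270,220:350],(390,300),interpolation=cv2.INTER_CUBIC)]))
E
```

```text
wrist_force: [-0.4, -0.1, -0.4]
finger_force: 0.0
t: 13.65
tool_pos: [0.4795, 0.22, 0.259]
tool_rot: [180.0, -0.0, -30.5]
wrist_force: [-0.3, 0.9, 0.5]
opening: 0.47
finger_force: 0.0
t 13.65 slide [-95.2 189.5] z 0.259 F slide [-0.2  0.9] 0.5 yaw -30.54713567236658
fin -21.056711242782036 [242 235 198 138  99  91  93 102 138 200 235]
rod [-20.76 -20.67 -20.77 -20.79 -20.61 -20.73 -20.87 -20.75 -20.64 -20.84] slope -0.0011630899125534032
tip y -20.775525851409775 mean -20.742959333858284 diff fin-tip -0.2811853913722615 fin-mean -0.31375190892375215
```

View pics/s8.png

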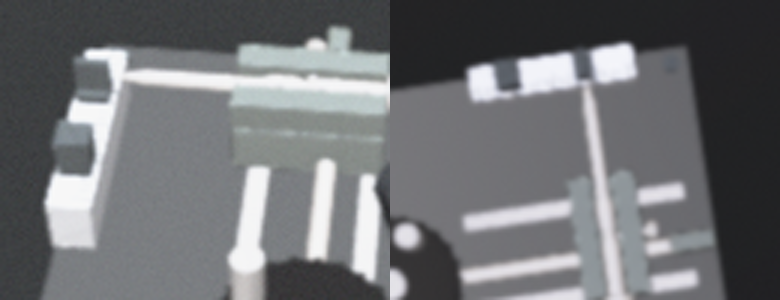

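The tip (587,88) now lines up with the narrow fin (583,65) along the tilted slide axis, within about 0.3 mm, and the robot is clear.

```bash
python3 -c "
from bench import *
print(job_done())"
```

```text
the job is handed in; nothing more can be done
None
```

I pushed the rod home against its block, then turned the handwheel clockwise until the tip was within about 0.3 mm of the fin's centre by the top camera, and handed the job in with the robot clear (about 14 s used); the jar, screwdriver and beaker were never touched.

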